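# Precondition a coil spring on the lever test stand and hold it at the set mark

### The arm

A 6-joint arm with a two-finger parallel gripper is mounted at the origin on the work surface. World frame = base frame: x ahead of the robot, y to its left, z up, the work surface at z = 0. Lengths are in mm, angles in rad, forces in N, time in s.
With the tool pointing down it reaches from about 275 to 825 mm from the base axis. Payload 4.9 kg.
Tool frame: the origin (TCP) lies at the very end of the fingers, on their centre line; the grasp point (between the pads) lies 19 mm behind it; z points along the fingers, y is the direction in which the jaws open and shut (so a half turn about z gives the same grasp; the last joint's range is limited). The gripper opens to 85 mm and grips with 20 to 120 N. Pads are 22 mm wide; open, the fingers measure 114 mm over their backs; the gripper's body (76 mm by 85 mm) begins 54 mm behind the grasp point. The pads swing forward as they close: fully open they stand 13 mm farther back than shut.
Start: joints at [-1.34, 0.326, -0.193, 1.052, 0, 1.437], TCP at [196.232, -513.821, 231.281] pointing down, gripper open.
Joint ranges: [-2.65, 2.65], [-0.97, 1.79], [-1.3, 1.35], [-1.93, 2.1], [-1.47, 1.37], [-3.14, 3.14]. Speed limits (rad/s): [2.57, 2.57, 3.14, 3.14, 3.14, 3.14].

### API

Orientations are given as a unit quaternion [x, y, z, w].
In Python, from station import status, viewer, job gives the robot as it stands.
- The arm moves only by the tool step_arm, never from a script. Its argument "moves" is a list of rows, each an object of numbers: "wx", "wy", "wz": the turn, a rotation vector about the tool's x, y, z in rad; "x", "y", "z": the shift along the tool's x, y, z in cm; "claw": the closure in counts, from 0 (fully open) to 255 (shut). In form: [{"wx": .., "wy": .., "wz": .., "x": .., "y": .., "z": .., "claw": ..}, ...]. A call has 1 to 12 rows; each row is the pose to reach, as a shift and turn from the pose measured when the call began, along the tool's axes at that moment; what a row does not reach only later rows make up. A row lasts 1/10 s, in which the tool goes at most 50 mm and 8.59 degrees, less where a joint would pass 70% of its speed; a pose out of reach is approached as far as the arm can. A call with a gripper value outside its range is refused whole. The fingers move at their own pace and stop on an object; the grip force is fixed at half the most. Time passes only in rows, so rows that repeat a pose let the fingers close. It gives the time, the measured TCP pose, the force and the opening at its end, in the units of the state.
- status.sense(): the state, without advancing time (a new reading comes with each control period).
- viewer.read_camera(name): name is "side" or "top" or "wrist"; returns a dict with "image" (420x560x3 uint8, blue, green, red), "fx", "fy", "cx", "cy" (pixels), "k1" (the pictures are not rectified: a ray, as slopes to the right and down, at radius r is drawn at 1 + k1 r^2 times it, then the intrinsics apply), "T" (4x4, takes a point from camera to world coordinates); the wrist camera has in their place "tool_from_camera" (4x4, takes a point from camera to tool coordinates, whose origin is the TCP and whose axes are the flange's). Camera axes: x right, y down, z forward; pixel columns grow to the right and rows downward; lengths in mm; the calibration is good to about 2 mm. A picture is of the moment at which its call begins: read the wrist's pose just before it. There is no depth.
- job.sign_off(): hands the job in, once; it reports no verdict.
The state is a dict: "t": time; "joint_positions": joint angles; "qd": joint speeds; "tau": joint torques, N m; "ee_pos": TCP position; "orientation": TCP orientation; "ft_force": force on the tool from outside, world axes, zero at the start; "moment": the same for the moment, N m; "grip_width": finger opening in mm.
Only numpy, scipy, OpenCV 4.12 (cv2) and the standard library are available. Lean on these libraries where they do the work, as an engineer would, in place of code of your own. Each camera call takes 0.05 s, during which the arm holds its last target.

### The job

Exercise the coil spring on the bench test stand: push the lever by its red handle all the way down to its stop, then ease it slowly back up to the top, keeping hold so that it never flies up (take two or three seconds). Then bring the lever down again until it lies across the middle of the orange marker, with orange showing on both sides when seen square on, and finish while still holding the handle steady there for the reading. Leave the bottle, beaker and jar beside the stand where they are.

Things in the scene. Friction and masses are not known exactly. Their poses are not given: they have to be found in the camera images.
- stand: white and grey hand-lever spring test stand, fixed: base 160 x 250 x 20 mm, white column 235 mm high at its +y end, copper-coloured coil spring under a steel ram in the middle. Origin: centre of the base's underside; z up. The lever swings in the stand's x = 0 plane and reaches to its -y; the red handle sticks out from the lever's end to its -x. Turned up to 20 degrees from world axes.
- pivot (a point): the lever's pivot axis, which runs along the stand's x axis; at (0, 70, 215) mm in the stand's frame
- lever (a joint): sprung steel lever, rad: 0 = top, at rest (lever points 0.40 above the level, towards the stand's -y); grows as its end is pushed down; 0.75 = bottom stop. A spring always drives it up: about 3 N at the handle to start it, about 12 N at the stop; let go, it flies up.
- grip (a point): red handle: level round bar, 22 mm diameter, 105 mm long, along the stand's x, 230 mm from the pivot axis. This point is on its axis, about mid-length, 65 mm from the lever's plane. At lever value q it is at (-65, 70 - 230 cos(0.40 - q), 215 + 230 sin(0.40 - q)) mm in the stand's frame: 305 mm high at the top, 136 at the stop. Clear all round: grip or push it from above.
- pointer (a point): point on the centre line of the steel lever (bar 14 mm high), 118 mm from the pivot, in the lever's plane; it passes in front of the white quadrant scale as seen from the stand's +x side
- marker_mid (a point): middle of the orange marker, taken in the lever's plane, 118 mm from the pivot: a tab 50 mm long, 32 mm high (across the lever's path) on the white quadrant scale 8 mm behind the lever (on its -x side). The lever is on the mark when pointer coincides with it. The robot cannot shift it.
- marker (a joint): setting of the orange marker in rad, on the same scale as lever: the lever is on the middle of the mark when lever equals marker. Clamped at 0.28 to 0.60; does not change.
- amber: amber glass bottle with black cap, 56 mm diameter, 130 mm tall, upright beside the column; leave alone. Origin: centre of its underside
- beaker: clear glass cup, 68 mm diameter, 85 mm tall, beyond the stand; leave alone. Origin: centre of its underside
- jar: white jar with yellow lid, 52 mm diameter, 60 mm tall, on the robot's side of the column; leave alone. Origin: centre of its underside

How it is judged:
By the outcome, as a careful person would: the job done as asked, in the order asked, and still so for the second after the job is handed in, while the arm keeps its last pose, push and grip.
It also fails if it takes over 48 s, if anything falls off the work surface, if the arm or the gripper's body presses on something with over 40 N, if the wrist force passes 120 N, or if a joint passes its speed limit or range.

## Working session

There is one attempt and no reset: what is moved stays moved. The work goes in short steps, Python scripts to look and compute and a tool call to move; the robot and the scene stay as the last step left them, time stands still between calls to the robot, and variables do not carry over. Pictures are saved under pics/ and viewed, and the job is handed in when it is done.

Besides the shell and the picture viewer there is one more tool, called after "Call:" by a JSON object that holds its "api" and its "payload", one argument or row to a line. step_arm: Moves the arm, as the interface text tells. Its arguments: {"type":"object","properties":{"moves":{"type":"array","items":{"type":"object","properties":{"wx":{"type":"number"},"wy":{"type":"number"},"wz":{"type":"number"},"x":{"type":"number"},"y":{"type":"number"},"z":{"type":"number"},"claw":{"type":"number"}}}}},"required":["moves"]}

```bash
ls; mkdir -p pics; python3 - <<'E'
from station import status, viewer, job
import cv2
print(status.sense())
for n in ["side","top","wrist"]:
    c=viewer.read_camera(n); cv2.imwrite(f"pics/{n}0.png",c["image"])
    print(n,{k:v for k,v in c.items() if k!="image"})
E
```

```text
pics
{'t': 0.0, 'joint_positions': array([-1.34020921e+00,  3.26971676e-01, -1.93580779e-01,  1.05198313e+00,
        2.89418909e-05,  1.43656369e+00]), 'qd': array([-6.09870287e-04, -5.61442426e-05,  1.09312515e-03,  1.42159818e-03,
        9.94423012e-04, -8.08317736e-04]), 'tau': array([-1.07170326e-03, -4.43397725e+01,  2.62443280e+01,  1.54371816e-02,
        6.00410021e-05, -8.30394697e-06]), 'ee_pos': array([ 196.0994151 , -513.23905002,  230.48786887]), 'orientation': array([ 9.83409028e-01,  1.81399911e-01, -2.74259954e-05, -8.69317387e-04]), 'ft_force': array([ 0.85585309, -0.60546521,  0.70548651]), 'moment': array([-0.06333054,  0.00802572,  0.01701648]), 'grip_width': 85.35480417528512}
side {'fx': 484.45989318838394, 'fy': 484.45989318838394, 'cx': 280.36842167549395, 'cy': 207.96068195956562, 'k1': -0.17211294554415585, 'T': array([[-9.56074672e-01, -2.25030677e-01,  1.87836141e-01,
         4.11575586e+02],
       [-2.92686131e-01,  6.97902261e-01, -6.53656838e-01,
         7.98237398e+02],
       [ 1.60015731e-02, -6.79921781e-01, -7.33110034e-01,
         9.59247295
[... 371 characters left out ...]
-02,
         1.55118057e+02],
       [ 3.53911835e-02, -8.93175442e-02, -9.95374221e-01,
         1.08243342e+03],
       [ 0.00000000e+00,  0.00000000e+00,  0.00000000e+00,
         1.00000000e+00]])}
wrist {'fx': 304.9814012369185, 'fy': 304.9814012369185, 'cx': 281.5722533233478, 'cy': 210.04534468728198, 'k1': -0.02275675174545839, 'tool_from_camera': array([[ 1.95767485e-04, -9.64024362e-01, -2.65813829e-01,
         6.82318207e+01],
       [ 9.99999881e-01,  3.07475769e-04, -3.78635944e-04,
         6.87979655e-01],
       [ 4.46745586e-04, -2.65813723e-01,  9.64024307e-01,
        -1.43052815e+02],
       [ 0.00000000e+00,  0.00000000e+00,  0.00000000e+00,
         1.00000000e+00]])}
```

View pics/side0.png

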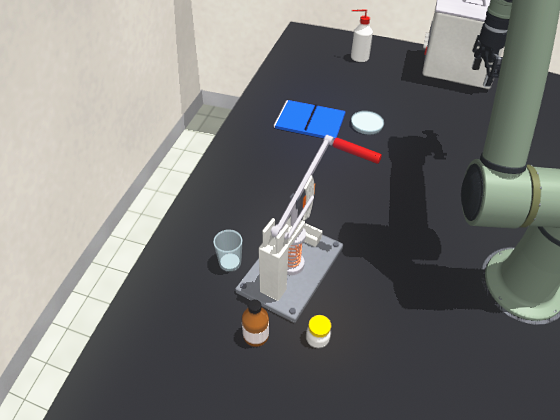

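View pics/top0.png

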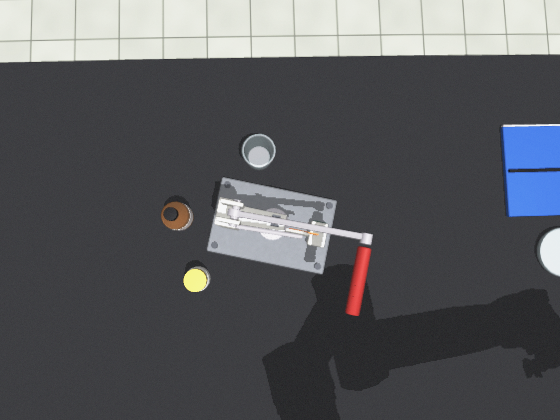

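View pics/wrist0.png

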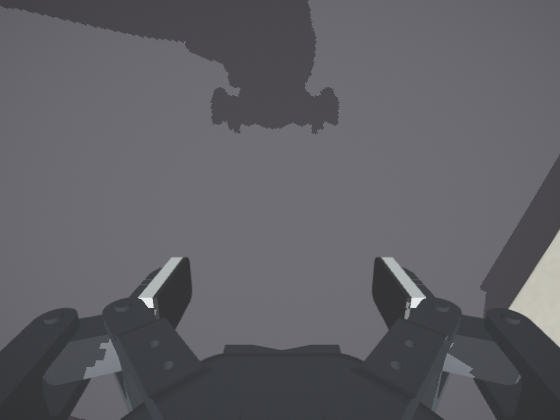

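```bash
cat > h.py <<'E'
import numpy as np, cv2
from scipy.spatial.transform import Rotation as R
from station import status, viewer, job
def rays(c,px,T=None):
    K=np.array([[c["fx"],0,c["cx"]],[0,c["fy"],c["cy"]],[0,0,1]])
    u=cv2.undistortPoints(np.array(px,float).reshape(-1,1,2),K,np.array([c["k1"],0,0,0,0])).reshape(-1,2)
    T=c["T"] if T is None else T
    d=np.c_[u,np.ones(len(u))]@T[:3,:3].T
    return T[:3,3],d/np.linalg.norm(d,axis=1)[:,None]
def onz(c,px,z,T=None):
    o,d=rays(c,px,T); return o+d*((z-o[2])/d[:,2])[:,None]
def tri(o1,d1,o2,d2):
    A=np.c_[d1,-d2]; s=np.linalg.lstsq(A,o2-o1,rcond=None)[0]
    a=o1+d1*s[0]; b=o2+d2*s[1]; return (a+b)/2,np.linalg.norm(a-b)
def proj(c,P,T=None):
    T=c["T"] if T is None else T
    K=np.array([[c["fx"],0,c["cx"]],[0,c["fy"],c["cy"]],[0,0,1]])
    Ti=np.linalg.inv(T); r,_=cv2.Rodrigues(Ti[:3,:3])
    return cv2.projectPoints(np.array(P,float).reshape(-1,1,3),r,Ti[:3,3],K,np.array([c["k1"],0,0,0,0]))[0].reshape(-1,2)
def wristT(c,s):
    M=np.eye(4);M[:3,:3]=R.from_quat(s["orientation"]).as_matrix();M[:3,3]=s["ee_pos"];return M@c["tool_from_camera"]
def mask(im,lo,hi,roi=None):
    m=cv2.inRange(cv2.cvtColor(im,cv2.COLOR_BGR2HSV),lo,hi)
    if roi is not None:
        z=np.zeros_like(m);x0,y0,x1,y1=roi;z[y0:y1,x0:x1]=m[y0:y1,x0:x1];m=z
    n,l,st,_=cv2.connectedComponentsWithStats(m); 
    return (l==1+np.argmax(st[1:,4])).astype(np.uint8) if n>1 else m
def ends(m):
    y,x=np.nonzero(m);p=np.c_[x,y].astype(float);c=p.mean(0);v=np.linalg.svd(p-c,full_matrices=False)[2][0]
    t=(p-c)@v;return c+v*(t.min()),c+v*(t.max())
E
python3 - <<'E'
from h import *
C={n:viewer.read_camera(n) for n in ["side","top"]}
E={}
for n,roi in [("side",(325,125,390,170)),("top",(340,235,385,325))]:
    im=C[n]["image"]; m=mask(im,(0,120,60),(8,255,255),roi); E[n]=ends(m); print(n,m.sum(),E[n])
# base
im=C["top"]["image"]; hsv=cv2.cvtColor(im,cv2.COLOR_BGR2HSV)
m=mask(im,(0,0,70),(179,90,255),(200,165,345,285)); m=cv2.morphologyEx(m,cv2.MORPH_CLOSE,np.ones((9,9),np.uint8))
cnt=max(cv2.findContours(m,0,2)[0],key=cv2.contourArea)
ap=cv2.approxPolyDP(cnt,6,True).reshape(-1,2);print(ap.tolist())
vis=im.copy();cv2.drawContours(vis,[cnt],-1,(0,255,0),1);cv2.imwrite("pics/base.png",cv2.resize(vis[150:340,180:400],None,fx=3,fy=3))
px=[(222,178),(337,200),(324,273),(208,250)]
P=onz(C["top"],px,20);print(P.round(1)); print(np.linalg.norm(P-np.roll(P,-1,0),axis=1), P.mean(0))
# handle ends: side left=inner ; top upper=inner
si=sorted(E["side"],key=lambda p:p[0]); ti=sorted(E["top"],key=lambda p:p[1])
for a,b in zip(si,ti):
    o1,d1=rays(C["side"],[a]);o2,d2=rays(C["top"],[b]);print(tri(o1,d1[0],o2,d2[0]))
cv2.imwrite("pics/s2.png",cv2.resize(C["side"]["image"][120:340,200:400],None,fx=3,fy=3,interpolation=cv2.INTER_CUBIC)[:600])
E
```

```text
side 256 (array([342.01369762, 140.97042117]), array([380.10644072, 158.61073647]))
top 987 (array([364.46226607, 246.46682846]), array([351.48728503, 314.90279282]))
[[221, 178], [207, 251], [323, 272], [329, 237], [344, 237], [333, 227], [336, 200]]
[[678.1 230.7  20. ]
 [625.1 -11.9  20. ]
 [472.3  21.5  20. ]
 [527.3 262.8  20. ]]
[248.30968862 156.38609354 247.5125805  154.08213507] [575.71318288 125.78214676  20.        ]
(array([520.09076847,  -8.32145371, 306.30957889]), np.float64(18.953569312880298))
(array([424.70216174,  16.90096727, 303.19616001]), np.float64(1.846199537484637))
```

View pics/base.png

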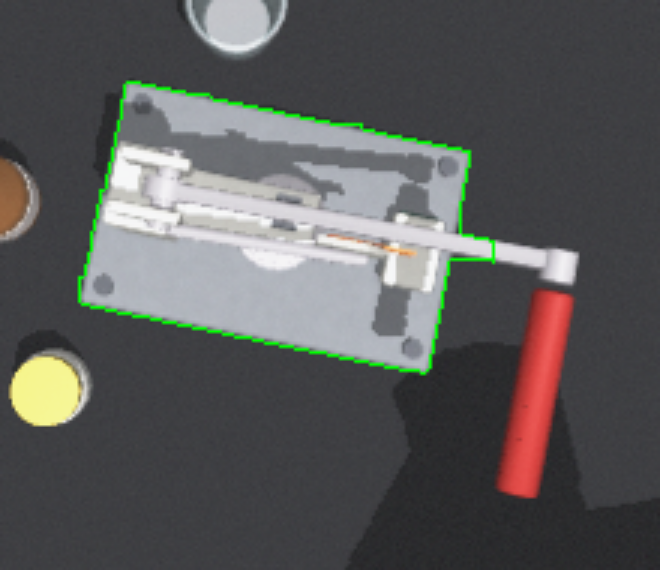

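View pics/s2.png

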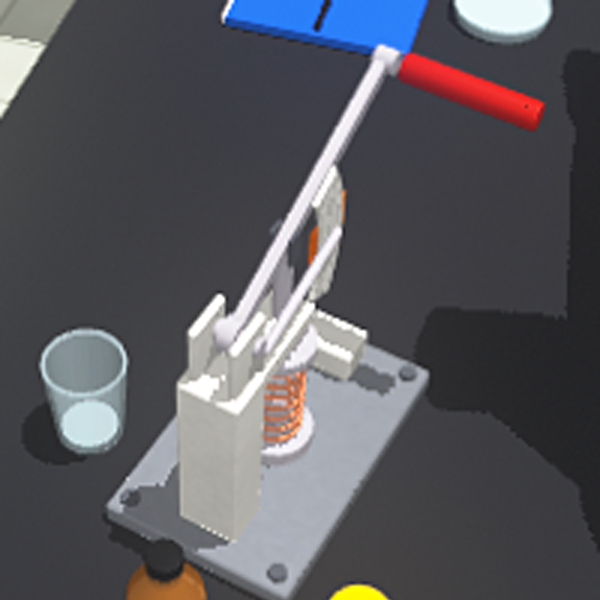

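```bash
python3 - <<'E'
import cv2
a=cv2.imread("pics/side0.png")[170:250,270:340]; cv2.imwrite("pics/z1.png",cv2.resize(a,None,fx=7,fy=7,interpolation=cv2.INTER_CUBIC))
a=cv2.imread("pics/top0.png")[190:255,210:345]; cv2.imwrite("pics/z2.png",cv2.resize(a,None,fx=5.5,fy=5.5,interpolation=cv2.INTER_CUBIC))
E
```

```text
(no output)
```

View pics/z1.png

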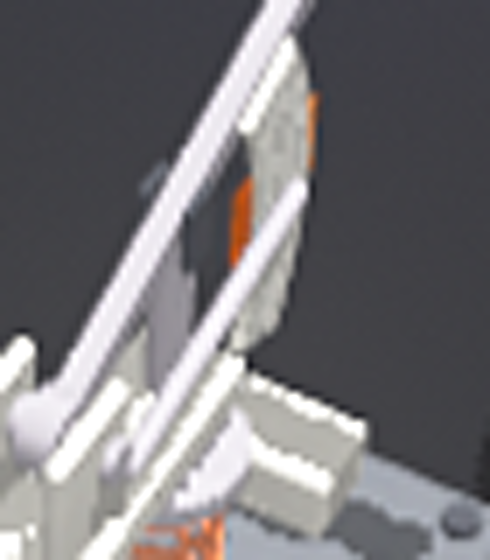

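View pics/z2.png

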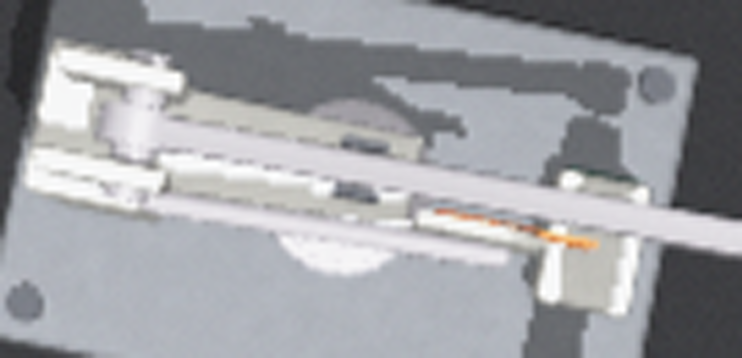

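```bash
cat >> h.py <<'E'
TH=-0.217
def SR(th=TH): return R.from_euler('z',th).as_matrix()
def pose_down(tilt=0.,roll=0.,th=TH):
    # tool x = stand -x, z down ; tilt: tool z leans to stand +x ; roll: about stand x axis (positive lifts as lever q... z leans)
    B=np.array([[-1,0,0],[0,1,0],[0,0,-1.]]).T
    return R.from_matrix(SR(th))*R.from_rotvec([roll,0,0])*R.from_rotvec([0,-tilt,0])*R.from_matrix(B)
def move(s,P,Rt):
    R0=R.from_quat(s["orientation"]); d=R0.inv().apply(np.array(P)-s["ee_pos"])/10; w=(R0.inv()*Rt).as_rotvec()
    print("xyz cm",d.round(2),"w",w.round(3))
E
python3 - <<'E'
from h import *
C={n:dict(viewer.read_camera(n)) for n in ["side","top"]}
for n,roi in [("side",(325,125,390,170)),("top",(340,235,385,325))]:
    im=C[n]["image"]; h=cv2.cvtColor(im,cv2.COLOR_BGR2HSV)
    m=(((h[...,0]<10)|(h[...,0]>170))&(h[...,1]>120)&(h[...,2]>60)).astype(np.uint8); z=np.zeros_like(m);x0,y0,x1,y1=roi;z[y0:y1,x0:x1]=m[y0:y1,x0:x1]
    C[n]["e"]=sorted(ends(z),key=lambda p:p[0] if n=="side" else p[1]); print(n,z.sum(),C[n]["e"])
for i in (0,1):
    o1,d1=rays(C["side"],[C["side"]["e"][i]]);o2,d2=rays(C["top"],[C["top"]["e"][i]]);print(tri(o1,d1[0],o2,d2[0]))
print(onz(C["top"],C["top"]["e"],304.6),onz(C["side"],C["side"]["e"],304.6))
s=status.sense(); print(s["ee_pos"],s["t"])
move(s,(440,-100,450),pose_down())
S=lambda p:SR()@np.array(p,float)+[575.7,125.8,0]
print("grip",S((-65,70-230*np.cos(.4),215+230*np.sin(.4))),"inner",S((-12.5,-141.8,304.6)),"outer",S((-117.5,-141.8,304.6)))
print("proj pivot,tip",[proj(C[n],[S((0,70,215)),S((0,-141.8,304.6))]).round(1).tolist() for n in C])
E
```

```text
side 530 [array([333.32659484, 141.13489592]), array([380.08092819, 158.78563253])]
top 1009 [array([364.40600191, 246.45497466]), array([351.46333657, 314.89851701])]
(array([529.15105342,  -7.26311265, 303.50574626]), np.float64(0.5483979178219689))
(array([424.65703082,  16.85157205, 302.68605871]), np.float64(1.8007988203243097))
[[529.43664727  -6.98089126 304.6       ]
 [425.83875147  17.36200709 304.6       ]] [[528.68893196  -5.9879936  304.6       ]
 [423.74916283  18.80161353 304.6       ]]
[ 196.19362839 -513.69423447  231.08258595] 0.35
xyz cm [ 37.54 -29.96 -21.88] w [-0.00e+00 -1.00e-03 -2.56e+00]
grip [481.68524198   1.27709556 304.56621873] inner [532.96347803  -9.98320842 304.6       ] outer [430.42596473  12.62339165 304.6       ]
proj pivot,tip [[[277.2, 229.9], [326.5, 137.7]], [[235.9, 213.6], [367.6, 236.2]]]
```

Call:
{"api": "step_arm", "payload": {
  "moves": [
    {"z": -5,"x": 3,"y": -2,"wz": -0.15},
    {"z": -10,"x": 6,"y": -5,"wz": -0.3},
    {"z": -15,"x": 9,"y": -8,"wz": -0.45},
    {"z": -18,"x": 12,"y": -11,"wz": -0.6},
    {"z": -21.9,"x": 16,"y": -14,"wz": -0.75},
    {"z": -21.9,"x": 20,"y": -17,"wz": -0.9},
    {"z": -21.9,"x": 24,"y": -20,"wz": -1.05},
    {"z": -21.9,"x": 28,"y": -23,"wz": -1.2},
    {"z": -21.9,"x": 32,"y": -26,"wz": -1.35},
    {"z": -21.9,"x": 36,"y": -29,"wz": -1.5},
    {"z": -21.9,"x": 37.5,"y": -30,"wz": -1.65},
    {"z": -21.9,"x": 37.5,"y": -30,"wz": -1.8}
  ]
}}

```text
invalid input at $.moves[0]: expected keys wx, wy, wz, x, y, z, claw
```

```bash
python3 - <<'E'
from h import *
s=status.sense(); print(s["t"],s["ee_pos"],s["joint_positions"].round(2))
move(s,(440,-60,450),pose_down(.2,th=-.222))
move(s,(455,40,430),pose_down(.5,th=-.222))
move(s,(476,98,340),pose_down(.5,th=-.222))
E
```

```text
0.35 [ 196.19362839 -513.69423447  231.08258595] [-1.34  0.33 -0.19  1.05  0.    1.44]
xyz cm [ 38.96 -33.7  -21.87] w [-0.255 -0.078 -2.544]
xyz cm [ 43.93 -42.5  -19.87] w [-0.635 -0.192 -2.487]
xyz cm [ 47.96 -47.17 -10.87] w [-0.635 -0.192 -2.487]
```

Call:
{"api": "step_arm", "payload": {
  "moves": [
    {"z": -5,"x": 3,"y": -2,"wx": 0,"wy": 0,"wz": -0.15,"claw": 0},
    {"z": -10,"x": 6,"y": -5,"wx": 0,"wy": 0,"wz": -0.3,"claw": 0},
    {"z": -15,"x": 9,"y": -8,"wx": 0,"wy": 0,"wz": -0.45,"claw": 0},
    {"z": -18,"x": 12,"y": -11,"wx": 0,"wy": 0,"wz": -0.6,"claw": 0},
    {"z": -21.9,"x": 16,"y": -14,"wx": 0,"wy": 0,"wz": -0.75,"claw": 0},
    {"z": -21.9,"x": 20,"y": -17,"wx": 0,"wy": 0,"wz": -0.9,"claw": 0},
    {"z": -21.9,"x": 24,"y": -20,"wx": 0,"wy": 0,"wz": -1.05,"claw": 0},
    {"z": -21.9,"x": 28,"y": -23,"wx": 0,"wy": 0,"wz": -1.2,"claw": 0},
    {"z": -21.9,"x": 32,"y": -26,"wx": 0,"wy": 0,"wz": -1.35,"claw": 0},
    {"z": -21.9,"x": 36,"y": -29,"wx": 0,"wy": 0,"wz": -1.5,"claw": 0},
    {"z": -21.9,"x": 37.5,"y": -30,"wx": 0,"wy": 0,"wz": -1.65,"claw": 0},
    {"z": -21.9,"x": 37.5,"y": -30,"wx": 0,"wy": 0,"wz": -1.8,"claw": 0}
  ]
}}

```text
t: 1.55
ee_pos: [441.0, -96.2, 450.4]
orientation: [0.464, 0.886, 0.001, 0.0]
ft_force: [-0.6, -0.8, 0.6]
grip_width: 85.3
```

```bash
python3 - <<'E'
from h import *
s=status.sense(); print(s["t"],s["ee_pos"],s["joint_positions"].round(2))
move(s,(455,40,430),pose_down(.5,th=-.222))
move(s,(476,98,340),pose_down(.5,th=-.222))
E
```

```text
1.55 [440.97703496 -96.15049852 450.37775872] [-0.38  0.09  0.06  1.54  0.    0.59]
xyz cm [10.4   8.9   2.06] w [-0.184 -0.477 -0.728]
xyz cm [13.97 13.91 11.07] w [-0.184 -0.477 -0.728]
```

Call:
{"api": "step_arm", "payload": {
  "moves": [
    {"x": 2.5,"y": 2.2,"z": 0.3,"wx": -0.03,"wy": -0.07,"wz": -0.11,"claw": 0},
    {"x": 5,"y": 4.4,"z": 0.6,"wx": -0.06,"wy": -0.14,"wz": -0.22,"claw": 0},
    {"x": 7.5,"y": 6.6,"z": 1,"wx": -0.08,"wy": -0.21,"wz": -0.33,"claw": 0},
    {"x": 10.4,"y": 8.9,"z": 2,"wx": -0.11,"wy": -0.28,"wz": -0.44,"claw": 0},
    {"x": 12,"y": 11,"z": 5,"wx": -0.14,"wy": -0.35,"wz": -0.55,"claw": 0},
    {"x": 13,"y": 13,"z": 8,"wx": -0.16,"wy": -0.42,"wz": -0.65,"claw": 0},
    {"x": 14,"y": 13.9,"z": 11,"wx": -0.184,"wy": -0.477,"wz": -0.728,"claw": 0},
    {"x": 14,"y": 13.9,"z": 11,"wx": -0.184,"wy": -0.477,"wz": -0.728,"claw": 0},
    {"x": 14,"y": 13.9,"z": 11,"wx": -0.184,"wy": -0.477,"wz": -0.728,"claw": 0}
  ]
}}

```text
t: 2.45
ee_pos: [475.4, 98.2, 341.3]
orientation: [0.108, 0.963, -0.028, 0.246]
ft_force: [-0.1, 0.3, 1.7]
grip_width: 85.4
```

```bash
python3 - <<'E'
from h import *
import pickle
s=status.sense(); c=viewer.read_camera("wrist"); cv2.imwrite("pics/w1.png",c["image"]); pickle.dump((s,c),open("w1.pkl","wb"))
print(s["t"],s["ee_pos"],s["joint_positions"].round(2),s["ft_force"].round(1))
E
```

```text
2.45 [475.42240977  98.21348987 341.252746  ] [ 0.17 -0.19 -0.6   0.69 -0.18  0.34] [-0.1  0.3  1.7]
```

View pics/w1.png

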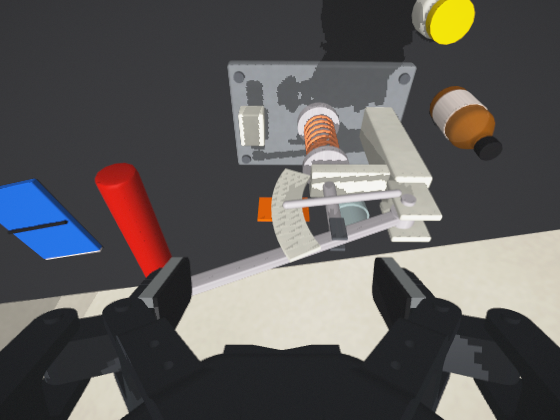

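```bash
python3 - <<'E'
from h import *
import pickle
s,c=pickle.load(open("w1.pkl","rb")); T=wristT(c,s); im=c["image"]
O=np.array([574,129,0.]);A=SR(-.222)
def plane(px,xs):
    o,d=rays(c,px,T); o=A.T@(o-O); d=d@A; return (o+d*((xs-o[0])/d[:,0])[:,None])
h=cv2.cvtColor(im,cv2.COLOR_BGR2HSV)
m=cv2.inRange(h,(5,170,120),(16,255,255)); z=np.zeros_like(m); z[180:240,250:312]=m[180:240,250:312]
n,l,st,ce=cv2.connectedComponentsWithStats(z); print(st,ce)
for i in range(1,n):
    if st[i,4]<10: continue
    y,x=np.nonzero(l==i); hull=cv2.convexHull(np.c_[x,y].astype(np.int32)).reshape(-1,2)
    P=plane(hull,-8); dy=P[:,1]-70; dz=P[:,2]-215
    print(np.c_[hull,P[:,1:],np.hypot(dy,dz),.4-np.arctan2(dz,-dy)].round(3))
cv2.imwrite("pics/w1z.png",cv2.resize(im[140:300,180:450],None,fx=2.9,fy=2.9,interpolation=cv2.INTER_CUBIC))
# base corners check
px=[(230,62),(415,63),(409,166)]
print(((onz(c,px,20,T)-O)@A).round(1))
print("proj pivot/lever:",proj(c,[A@p+O for p in np.array([[0,70,215],[-30,70,215],[0,70-118*np.cos(.4),215+118*np.sin(.4)],[0,70-210*np.cos(.4),215+210*np.sin(.4)],[-117,70-230*np.cos(.4),215+230*np.sin(.4)]])],T).round(1).tolist())
E
```

```text
[[     0      0    560    420 234798]
 [   257    197     15     25    327]
 [   303    198      1      1      1]
 [   303    207      7     15     74]] [[279.51270454 209.49903321]
 [264.27217125 209.31192661]
 [303.         198.        ]
 [306.16216216 213.55405405]]
[[ 2.71000e+02  2.21000e+02 -6.17310e+01  2.34779e+02  1.33208e+02
   2.51000e-01]
 [ 2.58000e+02  2.21000e+02 -7.40070e+01  2.34775e+02  1.45358e+02
   2.64000e-01]
 [ 2.57000e+02  2.20000e+02 -7.50270e+01  2.33460e+02  1.46198e+02
   2.73000e-01]
 [ 2.57000e+02  2.18000e+02 -7.51820e+01  2.30804e+02  1.46039e+02
   2.92000e-01]
 [ 2.58000e+02  2.06000e+02 -7.51590e+01  2.14103e+02  1.45162e+02
   4.06000e-01]
 [ 2.59000e+02  1.97000e+02 -7.48860e+01  2.00642e+02  1.45596e+02
   4.99000e-01]
 [ 2.71000e+02  1.97000e+02 -6.25880e+01  2.00650e+02  1.33362e+02
   5.08000e-01]]
[[ 3.09000e+02  2.20000e+02 -2.57720e+01  2.33481e+02  9.75390e+01
   2.09000e-01]
 [ 3.08000e+02  2.21000e+02 -2.68010e+01  2.34795e+02  9.88050e+01
   1.98000e-01]
 [ 3.07000e+02  2.21000e+02 -2.77460e+01  2.34795e+02  9.97300e+01
   2.00000e-01]
 [ 3.05000e+02  2.19000e+02 -2.94890e+01  2.32156e+02  1.00957e+02
   2.29000e-01]
 [ 3.04000e+02  2.16000e+02 -3.02270e+01  2.28133e+02  1.01084e+02
   2.70000e-01]
 [ 3.03000e+02  2.12000e+02 -3.09110e+01  2.22643e+02  1.01200e+02
   3.24000e-01]
 [ 3.03000e+02  2.08000e+02 -3.06270e+01  2.17003e+02  1.00647e+02
   3.80000e-01]
 [ 3.06000e+02  2.07000e+02 -2.75860e+01  2.15570e+02  9.75880e+01
   3.94000e-01]
 [ 3.08000e+02  2.07000e+02 -2.56070e+01  2.15571e+02  9.56080e+01
   3.94000e-01]
 [ 3.09000e+02  2.17000e+02 -2.55150e+01  2.29485e+02  9.66070e+01
   2.49000e-01]]
[[ -81.  -118.4   20. ]
 [ -80.3  121.5   20. ]
 [  83.2  160.4   20. ]]
proj pivot/lever: [[401.9, 212.3], [410.5, 189.6], [296.1, 248.1], [194.0, 282.3], [113.1, 173.5]]
```

View pics/w1z.png

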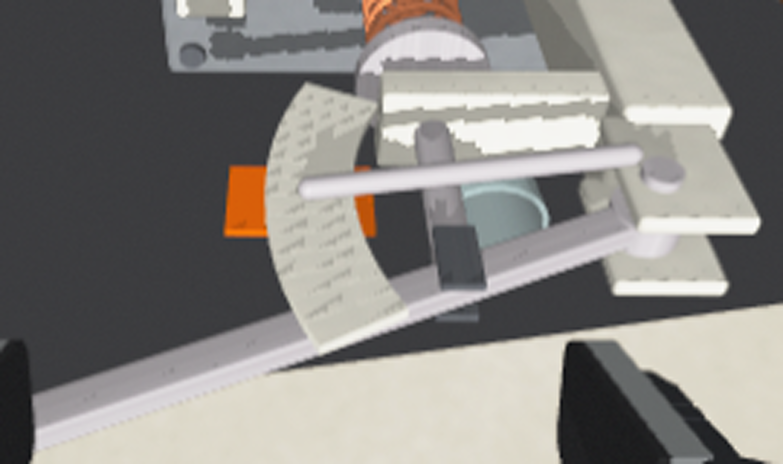

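```bash
python3 - <<'E'
from h import *
s=status.sense()
move(s,(475,70,400),pose_down(.2,-.2,th=-.222))
Rg=pose_down(0,-.375,th=-.222); z=Rg.apply([0,0,1]); print(z)
move(s,np.array([477,5,303])-60*z,Rg)
E
```

```text
xyz cm [-3.06 -2.79 -4.75] w [ 0.189  0.302 -0.071]
[-0.08064624 -0.35728385 -0.93050762]
xyz cm [-2.51 -6.89 -0.37] w [ 0.368  0.497 -0.096]
```

Call:
{"api": "step_arm", "payload": {
  "moves": [
    {"x": -1.5,"y": -1.4,"z": -2.4,"wx": 0.09,"wy": 0.12,"wz": -0.03,"claw": 0},
    {"x": -3,"y": -2.8,"z": -4.7,"wx": 0.18,"wy": 0.24,"wz": -0.05,"claw": 0},
    {"x": -3,"y": -4,"z": -4,"wx": 0.27,"wy": 0.36,"wz": -0.07,"claw": 0},
    {"x": -2.8,"y": -5.5,"z": -2,"wx": 0.33,"wy": 0.45,"wz": -0.09,"claw": 0},
    {"x": -2.5,"y": -6.9,"z": -0.4,"wx": 0.368,"wy": 0.497,"wz": -0.096,"claw": 0},
    {"x": -2.5,"y": -6.9,"z": -0.4,"wx": 0.368,"wy": 0.497,"wz": -0.096,"claw": 0},
    {"x": -2.5,"y": -6.9,"z": -0.4,"wx": 0.368,"wy": 0.497,"wz": -0.096,"claw": 0}
  ]
}}

```text
t: 3.2
ee_pos: [483.6, 25.8, 360.6]
orientation: [0.11, 0.976, -0.185, -0.019]
ft_force: [-0.0, -0.6, -0.1]
grip_width: 85.3
```

```bash
python3 - <<'E'
from h import *
import pickle
s=status.sense(); c=viewer.read_camera("wrist"); cv2.imwrite("pics/w2.png",c["image"]); pickle.dump((s,c),open("w2.pkl","wb"))
print(s["t"],s["ee_pos"],s["joint_positions"].round(2),s["ft_force"].round(1))
E
```

```text
3.2 [483.58395662  25.84375993 360.55090308] [ 0.12  0.26 -0.01  1.43 -0.35  0.37] [-0.  -0.6 -0.1]
```

View pics/w2.png

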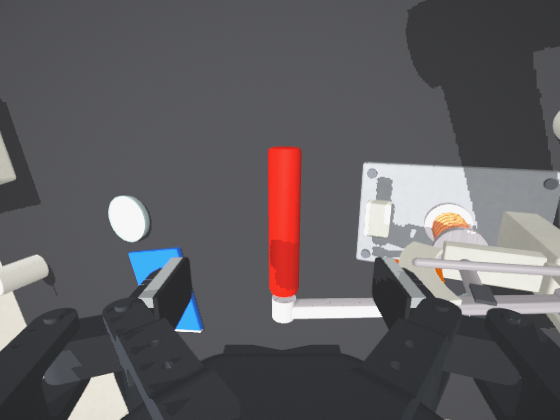

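```bash
python3 - <<'E'
from h import *
import pickle
s,c=pickle.load(open("w2.pkl","rb")); im=c["image"]; T=c["tool_from_camera"]
print(proj(c,[[52.5,0,60],[0,0,60],[-52.5,0,60]],T).round(1).tolist())
h=cv2.cvtColor(im,cv2.COLOR_BGR2HSV); m=(((h[...,0]<8)|(h[...,0]>172))&(h[...,1]>150)&(h[...,2]>80)).astype(np.uint8); z=np.zeros_like(m); z[120:310,255:315]=m[120:310,255:315]
for r in range(155,296,20):
    x=np.nonzero(z[r])[0]; print(r,x.min(),x.max(),(x.min()+x.max())/2)
o,d=rays(c,[(284,r) for r in (149,296)],T); print(o+d*((60-o[2])/d[:,2])[:,None])
E
```

```text
[[281.7, 147.5], [281.7, 224.0], [281.7, 290.9]]
155 268 300 284.0
175 268 300 284.0
195 268 300 284.0
215 269 299 284.0
235 269 299 284.0
255 269 298 283.5
275 269 298 283.5
295 276 291 283.5
[[ 51.55175309   1.48697583  60.        ]
 [-56.76770921   1.75513631  60.        ]]
```

Call:
{"api": "step_arm", "payload": {
  "moves": [
    {"x": 0,"y": 0.14,"z": 2.5,"wx": 0,"wy": 0,"wz": 0,"claw": 0},
    {"x": 0,"y": 0.14,"z": 5,"wx": 0,"wy": 0,"wz": 0,"claw": 0},
    {"x": 0,"y": 0.14,"z": 7,"wx": 0,"wy": 0,"wz": 0,"claw": 0},
    {"x": 0,"y": 0.14,"z": 8,"wx": 0,"wy": 0,"wz": 0,"claw": 0},
    {"x": 0,"y": 0.14,"z": 8,"wx": 0,"wy": 0,"wz": 0,"claw": 0},
    {"x": 0,"y": 0.14,"z": 8,"wx": 0,"wy": 0,"wz": 0,"claw": 100},
    {"x": 0,"y": 0.14,"z": 8,"wx": 0,"wy": 0,"wz": 0,"claw": 150},
    {"x": 0,"y": 0.14,"z": 8,"wx": 0,"wy": 0,"wz": 0,"claw": 150}
  ]
}}

```text
t: 4.05
ee_pos: [477.8, -0.8, 287.2]
orientation: [0.11, 0.976, -0.184, -0.018]
ft_force: [0.4, -0.9, 0.4]
grip_width: 44.1
```

```bash
python3 - <<'E'
from h import *
s=status.sense(); c=viewer.read_camera("wrist"); cv2.imwrite("pics/w3.png",c["image"])
print(s["t"],s["ee_pos"],s["joint_positions"].round(2),s["ft_force"].round(1),s["grip_width"])
E
```

```text
4.05 [477.82797388  -0.80205511 287.1696508 ] [ 0.07  0.26 -0.2   1.22 -0.36  0.31] [ 0.4 -0.9  0.4] 44.110530928907174
```

View pics/w3.png

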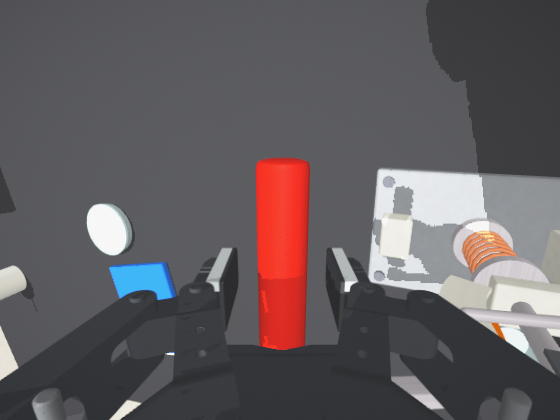

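Call:
{"api": "step_arm", "payload": {
  "moves": [
    {"x": 0,"y": 0,"z": 0,"wx": 0,"wy": 0,"wz": 0,"claw": 190},
    {"x": 0,"y": 0,"z": 0,"wx": 0,"wy": 0,"wz": 0,"claw": 255},
    {"x": 0,"y": 0,"z": 0,"wx": 0,"wy": 0,"wz": 0,"claw": 255},
    {"x": 0,"y": 0,"z": 0,"wx": 0,"wy": 0,"wz": 0,"claw": 255}
  ]
}}

```text
t: 4.5
ee_pos: [477.9, -0.6, 287.2]
orientation: [0.11, 0.977, -0.184, -0.017]
ft_force: [0.0, 0.6, 2.1]
grip_width: 20.0
```

```bash
python3 - <<'E'
from h import *
s=status.sense()
print(s["t"],s["ee_pos"],s["joint_positions"].round(2),s["ft_force"].round(1),s["moment"].round(2),s["grip_width"])
Rt=R.from_quat(s["orientation"]); g=s["ee_pos"]-19*Rt.apply([0,0,1]); print("grasp pt",g)
E
```

```text
4.5 [477.90374301  -0.63909914 287.15431903] [ 0.07  0.26 -0.2   1.22 -0.36  0.31] [0.  0.6 2.1] [ 0.47 -0.07 -0.11] 19.98928355323094
grasp pt [479.32240119   6.12834829 304.85146751]
```

```bash
cat >> h.py <<'E'
ANG=-.222; A=SR(ANG)
G0=np.array([479.3,6.1,304.9]) # grip at q=0
PIV=G0-A@np.array([-65,-230*np.cos(.4),230*np.sin(.4)]) # pivot point at x_s=0
def qof(s):
    g=s["ee_pos"]-19*R.from_quat(s["orientation"]).apply([0,0,1]); v=A.T@(g-PIV)
    return .4-np.arctan2(v[2],-v[1]), np.hypot(v[1],v[2]), v[0]
def table(s,qs,q0=None):
    R0=R.from_quat(s["orientation"]); q0=qof(s)[0] if q0 is None else q0
    # point bar: current grasp pt
    for q in qs:
        Rd=R.from_rotvec((q-q0)*A[:,0]); gp=s["ee_pos"]-19*R0.apply([0,0,1])
        P=PIV+Rd.apply(s["ee_pos"]-PIV); d=R0.inv().apply(P-s["ee_pos"])/10; w=(R0.inv()*Rd*R0).as_rotvec()
        print("q %.3f"%q,d.round(2),w.round(3))
def rep():
    s=status.sense(); print("t %.2f"%s["t"],s["ee_pos"].round(1),"F",s["ft_force"].round(1),"M",s["moment"].round(2),"w %.1f"%s["grip_width"],"q,r,x",np.round(qof(s),4),"j",s["joint_positions"].round(2)); return s
E
python3 - <<'E'
from h import *
s=rep(); print(PIV); table(s,np.arange(.04,.5,.04),0.)
E
```

```text
t 4.50 [477.9  -0.6 287.2] F [0.  0.6 2.1] M [ 0.47 -0.07 -0.11] w 20.0 q,r,x [ 1.000000e-04  2.299511e+02 -6.498440e+01] j [ 0.07  0.26 -0.2   1.22 -0.36  0.31]
[589.34886338 198.43340877 215.33378127]
q 0.040 [0.01 0.07 0.92] [-0.04  0.    0.  ]
q 0.080 [0.01 0.17 1.83] [-0.08  0.    0.  ]
q 0.120 [0.02 0.32 2.74] [-0.12   0.     0.001]
q 0.160 [0.02 0.5  3.65] [-0.16   0.001  0.001]
q 0.200 [0.03 0.71 4.54] [-0.2    0.001  0.001]
q 0.240 [0.03 0.96 5.43] [-0.24   0.001  0.001]
q 0.280 [0.04 1.25 6.3 ] [-0.28   0.001  0.002]
q 0.320 [0.05 1.57 7.17] [-0.32   0.001  0.002]
q 0.360 [0.05 1.92 8.02] [-0.36   0.001  0.002]
q 0.400 [0.06 2.31 8.85] [-0.4    0.001  0.002]
q 0.440 [0.06 2.73 9.67] [-0.44   0.001  0.002]
q 0.480 [ 0.07  3.18 10.47] [-0.48   0.002  0.003]
```

Call:
{"api": "step_arm", "payload": {
  "moves": [
    {"x": 0,"y": 0.03,"z": 0.46,"wx": -0.02,"wy": 0,"wz": 0,"claw": 255},
    {"x": 0.01,"y": 0.07,"z": 0.92,"wx": -0.04,"wy": 0,"wz": 0,"claw": 255},
    {"x": 0.01,"y": 0.12,"z": 1.37,"wx": -0.06,"wy": 0,"wz": 0,"claw": 255},
    {"x": 0.01,"y": 0.17,"z": 1.83,"wx": -0.08,"wy": 0,"wz": 0,"claw": 255},
    {"x": 0.01,"y": 0.24,"z": 2.29,"wx": -0.1,"wy": 0,"wz": 0,"claw": 255},
    {"x": 0.02,"y": 0.32,"z": 2.74,"wx": -0.12,"wy": 0,"wz": 0,"claw": 255},
    {"x": 0.02,"y": 0.41,"z": 3.2,"wx": -0.14,"wy": 0,"wz": 0,"claw": 255},
    {"x": 0.02,"y": 0.5,"z": 3.65,"wx": -0.16,"wy": 0,"wz": 0,"claw": 255},
    {"x": 0.02,"y": 0.6,"z": 4.1,"wx": -0.18,"wy": 0,"wz": 0,"claw": 255},
    {"x": 0.03,"y": 0.71,"z": 4.54,"wx": -0.2,"wy": 0,"wz": 0,"claw": 255},
    {"x": 0.03,"y": 0.83,"z": 4.99,"wx": -0.22,"wy": 0,"wz": 0,"claw": 255},
    {"x": 0.03,"y": 0.96,"z": 5.43,"wx": -0.24,"wy": 0,"wz": 0,"claw": 255}
  ]
}}

```text
t: 5.7
ee_pos: [475.5, -11.3, 232.7]
orientation: [0.111, 0.992, -0.065, -0.004]
ft_force: [-1.7, 1.3, 5.3]
grip_width: 19.9
```

```bash
python3 - <<'E'
from h import *
s=rep(); table(s,np.arange(.28,.73,.04))
c=viewer.read_camera("wrist"); cv2.imwrite("pics/w4.png",c["image"])
E
```

```text
t 5.70 [475.5 -11.3 232.7] F [-1.7  1.3  5.3] M [ 0.3  0.4 -0.2] w 19.9 q,r,x [  0.2418 230.0264 -65.0471] j [-0.1   0.21 -0.36  1.02 -0.13  0.13]
q 0.280 [0.01 0.07 0.88] [-0.038  0.     0.   ]
q 0.320 [0.01 0.17 1.79] [-0.078  0.     0.   ]
q 0.360 [0.02 0.31 2.7 ] [-0.118  0.     0.001]
q 0.400 [0.02 0.49 3.61] [-0.158  0.     0.001]
q 0.440 [0.03 0.7  4.5 ] [-0.198  0.     0.001]
q 0.480 [0.03 0.95 5.39] [-0.238  0.     0.001]
q 0.520 [0.04 1.23 6.27] [-0.278  0.001  0.002]
q 0.560 [0.05 1.55 7.13] [-0.318  0.001  0.002]
q 0.600 [0.05 1.9  7.98] [-0.358  0.001  0.002]
q 0.640 [0.06 2.29 8.82] [-0.398  0.001  0.002]
q 0.680 [0.06 2.71 9.64] [-0.438  0.001  0.003]
q 0.720 [ 0.07  3.16 10.44] [-0.478  0.001  0.003]
```

View pics/w4.png

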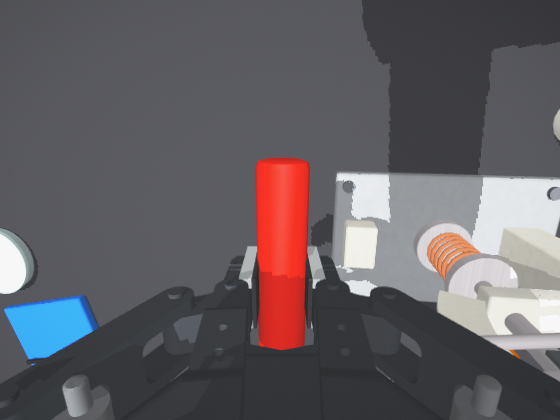

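Call:
{"api": "step_arm", "payload": {
  "moves": [
    {"x": 0.01,"y": 0.07,"z": 0.88,"wx": -0.038,"wy": 0,"wz": 0,"claw": 255},
    {"x": 0.01,"y": 0.17,"z": 1.79,"wx": -0.078,"wy": 0,"wz": 0,"claw": 255},
    {"x": 0.02,"y": 0.31,"z": 2.7,"wx": -0.118,"wy": 0,"wz": 0,"claw": 255},
    {"x": 0.02,"y": 0.49,"z": 3.61,"wx": -0.158,"wy": 0,"wz": 0,"claw": 255},
    {"x": 0.03,"y": 0.7,"z": 4.5,"wx": -0.198,"wy": 0,"wz": 0,"claw": 255},
    {"x": 0.03,"y": 0.95,"z": 5.39,"wx": -0.238,"wy": 0,"wz": 0,"claw": 255},
    {"x": 0.04,"y": 1.23,"z": 6.27,"wx": -0.278,"wy": 0,"wz": 0,"claw": 255},
    {"x": 0.05,"y": 1.55,"z": 7.13,"wx": -0.318,"wy": 0,"wz": 0,"claw": 255},
    {"x": 0.05,"y": 1.9,"z": 7.98,"wx": -0.358,"wy": 0,"wz": 0,"claw": 255},
    {"x": 0.06,"y": 2.29,"z": 8.82,"wx": -0.398,"wy": 0,"wz": 0,"claw": 255},
    {"x": 0.06,"y": 2.71,"z": 9.64,"wx": -0.438,"wy": 0,"wz": 0,"claw": 255},
    {"x": 0.07,"y": 3.16,"z": 10.44,"wx": -0.478,"wy": 0,"wz": 0,"claw": 255}
  ]
}}

```text
t: 6.95
ee_pos: [479.5, 6.1, 124.8]
orientation: [0.11, 0.979, 0.173, 0.023]
ft_force: [-3.3, -0.6, 10.2]
grip_width: 20.2
```

```bash
python3 - <<'E'
from h import *
s=rep(); table(s,np.arange(.73,.79,.01))
E
```

```text
t 6.95 [479.5   6.1 124.8] F [-3.3 -0.6 10.2] M [0.24 0.54 0.04] w 20.2 q,r,x [  0.7213 230.1619 -64.9714] j [-0.37  0.31 -0.57  0.73  0.35 -0.15]
q 0.730 [0.   0.01 0.2 ] [-0.009 -0.     0.   ]
q 0.740 [0.   0.03 0.43] [-0.019 -0.     0.   ]
q 0.750 [0.   0.04 0.66] [-0.029 -0.     0.   ]
q 0.760 [0.01 0.06 0.89] [-0.039 -0.     0.   ]
q 0.770 [0.01 0.09 1.12] [-0.049 -0.     0.   ]
q 0.780 [0.01 0.11 1.35] [-0.059 -0.     0.   ]
q 0.790 [0.01 0.14 1.58] [-0.069 -0.     0.   ]
```

Near the stop (10 N upward push). Going the rest slowly, slightly beyond, watching force.

Call:
{"api": "step_arm", "payload": {
  "moves": [
    {"x": 0,"y": 0.01,"z": 0.2,"wx": -0.009,"wy": 0,"wz": 0,"claw": 255},
    {"x": 0,"y": 0.03,"z": 0.43,"wx": -0.019,"wy": 0,"wz": 0,"claw": 255},
    {"x": 0,"y": 0.04,"z": 0.66,"wx": -0.029,"wy": 0,"wz": 0,"claw": 255},
    {"x": 0,"y": 0.04,"z": 0.7,"wx": -0.029,"wy": 0,"wz": 0,"claw": 255},
    {"x": 0,"y": 0.04,"z": 0.7,"wx": -0.029,"wy": 0,"wz": 0,"claw": 255}
  ]
}}

```text
t: 7.45
ee_pos: [480.1, 8.7, 118.8]
orientation: [0.11, 0.976, 0.188, 0.025]
ft_force: [-3.8, -1.2, 11.4]
grip_width: 20.2
```

```bash
python3 - <<'E'
from h import *
s=rep()
E
```

```text
t 7.45 [480.1   8.7 118.8] F [-3.8 -1.2 11.4] M [0.23 0.63 0.11] w 20.2 q,r,x [  0.7499 230.1752 -64.9398] j [-0.38  0.33 -0.58  0.72  0.38 -0.16]
```

Call:
{"api": "step_arm", "payload": {
  "moves": [
    {"x": 0,"y": 0,"z": 0.1,"wx": 0,"wy": 0,"wz": 0,"claw": 255},
    {"x": 0,"y": 0,"z": 0.2,"wx": 0,"wy": 0,"wz": 0,"claw": 255},
    {"x": 0,"y": 0,"z": 0.2,"wx": 0,"wy": 0,"wz": 0,"claw": 255}
  ]
}}

```text
t: 7.75
ee_pos: [480.2, 8.9, 118.2]
orientation: [0.11, 0.976, 0.188, 0.025]
ft_force: [-8.2, -4.3, 20.9]
grip_width: 20.6
```

```bash
python3 - <<'E'
from h import *
s=rep()
E
```

```text
t 7.75 [480.2   8.9 118.2] F [-8.2 -4.3 20.9] M [0.34 1.28 0.42] w 20.6 q,r,x [  0.7525 230.1632 -64.9119] j [-0.38  0.33 -0.58  0.71  0.38 -0.16]
```

```bash
python3 - <<'E'
from h import *
s=rep(); table(s,.75-np.arange(.025,.301,.025))
E
```

```text
t 7.75 [480.2   8.9 118.2] F [-8.2 -4.3 20.9] M [0.34 1.28 0.42] w 20.6 q,r,x [  0.7525 230.1632 -64.9119] j [-0.38  0.33 -0.58  0.71  0.38 -0.16]
q 0.725 [-0.01 -0.03 -0.63] [ 0.028 -0.    -0.   ]
q 0.700 [-0.01 -0.03 -1.21] [ 0.053 -0.    -0.   ]
q 0.675 [-0.01 -0.03 -1.79] [ 0.078 -0.    -0.001]
q 0.650 [-0.02 -0.01 -2.36] [ 0.103 -0.    -0.001]
q 0.625 [-0.02  0.03 -2.94] [ 0.128 -0.    -0.001]
q 0.600 [-0.03  0.08 -3.51] [ 0.153 -0.    -0.001]
q 0.575 [-0.03  0.14 -4.08] [ 0.178 -0.    -0.001]
q 0.550 [-0.04  0.22 -4.65] [ 0.203 -0.    -0.002]
q 0.525 [-0.04  0.31 -5.22] [ 0.228 -0.    -0.002]
q 0.500 [-0.05  0.42 -5.79] [ 0.253 -0.    -0.002]
q 0.475 [-0.05  0.54 -6.35] [ 0.278 -0.    -0.002]
q 0.450 [-0.06  0.67 -6.91] [ 0.303 -0.    -0.003]
```

Call:
{"api": "step_arm", "payload": {
  "moves": [
    {"x": -0.01,"y": -0.03,"z": -0.63,"wx": 0.028,"wy": 0,"wz": 0,"claw": 255},
    {"x": -0.01,"y": -0.03,"z": -1.21,"wx": 0.053,"wy": 0,"wz": 0,"claw": 255},
    {"x": -0.01,"y": -0.03,"z": -1.79,"wx": 0.078,"wy": 0,"wz": -0.001,"claw": 255},
    {"x": -0.02,"y": -0.01,"z": -2.36,"wx": 0.103,"wy": 0,"wz": -0.001,"claw": 255},
    {"x": -0.02,"y": 0.03,"z": -2.94,"wx": 0.128,"wy": 0,"wz": -0.001,"claw": 255},
    {"x": -0.03,"y": 0.08,"z": -3.51,"wx": 0.153,"wy": 0,"wz": -0.001,"claw": 255},
    {"x": -0.03,"y": 0.14,"z": -4.08,"wx": 0.178,"wy": 0,"wz": -0.001,"claw": 255},
    {"x": -0.04,"y": 0.22,"z": -4.65,"wx": 0.203,"wy": 0,"wz": -0.002,"claw": 255},
    {"x": -0.04,"y": 0.31,"z": -5.22,"wx": 0.228,"wy": 0,"wz": -0.002,"claw": 255},
    {"x": -0.05,"y": 0.42,"z": -5.79,"wx": 0.253,"wy": 0,"wz": -0.002,"claw": 255},
    {"x": -0.05,"y": 0.54,"z": -6.35,"wx": 0.278,"wy": 0,"wz": -0.002,"claw": 255},
    {"x": -0.06,"y": 0.67,"z": -6.91,"wx": 0.303,"wy": 0,"wz": -0.003,"claw": 255}
  ]
}}

```text
t: 8.95
ee_pos: [475.7, -10.0, 185.3]
orientation: [0.111, 0.993, 0.038, 0.008]
ft_force: [-2.7, 1.9, 5.7]
grip_width: 20.1
```

```bash
python3 - <<'E'
from h import *
s=rep(); table(s,.45-np.arange(.025,.301,.025))
E
```

```text
t 8.95 [475.7 -10.  185.3] F [-2.7  1.9  5.7] M [ 0.29  0.55 -0.1 ] w 20.1 q,r,x [  0.4482 230.0956 -65.0806] j [-0.23  0.22 -0.47  0.88  0.08 -0.  ]
q 0.425 [-0.   -0.02 -0.53] [ 0.023 -0.    -0.   ]
q 0.400 [-0.01 -0.03 -1.11] [ 0.048 -0.    -0.   ]
q 0.375 [-0.01 -0.03 -1.69] [ 0.073 -0.    -0.001]
q 0.350 [-0.02 -0.01 -2.26] [ 0.098 -0.    -0.001]
q 0.325 [-0.02  0.02 -2.84] [ 0.123 -0.    -0.001]
q 0.300 [-0.03  0.07 -3.41] [ 0.148 -0.    -0.001]
q 0.275 [-0.03  0.13 -3.98] [ 0.173 -0.    -0.001]
q 0.250 [-0.04  0.21 -4.55] [ 0.198 -0.    -0.002]
q 0.225 [-0.04  0.3  -5.12] [ 0.223 -0.    -0.002]
q 0.200 [-0.04  0.4  -5.69] [ 0.248 -0.    -0.002]
q 0.175 [-0.05  0.52 -6.25] [ 0.273 -0.    -0.002]
q 0.150 [-0.05  0.65 -6.81] [ 0.298 -0.    -0.002]
```

Call:
{"api": "step_arm", "payload": {
  "moves": [
    {"x": 0,"y": -0.02,"z": -0.53,"wx": 0.023,"wy": 0,"wz": 0,"claw": 255},
    {"x": -0.01,"y": -0.03,"z": -1.11,"wx": 0.048,"wy": 0,"wz": 0,"claw": 255},
    {"x": -0.01,"y": -0.03,"z": -1.69,"wx": 0.073,"wy": 0,"wz": -0.001,"claw": 255},
    {"x": -0.02,"y": -0.01,"z": -2.26,"wx": 0.098,"wy": 0,"wz": -0.001,"claw": 255},
    {"x": -0.02,"y": 0.02,"z": -2.84,"wx": 0.123,"wy": 0,"wz": -0.001,"claw": 255},
    {"x": -0.03,"y": 0.07,"z": -3.41,"wx": 0.148,"wy": 0,"wz": -0.001,"claw": 255},
    {"x": -0.03,"y": 0.13,"z": -3.98,"wx": 0.173,"wy": 0,"wz": -0.001,"claw": 255},
    {"x": -0.04,"y": 0.21,"z": -4.55,"wx": 0.198,"wy": 0,"wz": -0.002,"claw": 255},
    {"x": -0.04,"y": 0.3,"z": -5.12,"wx": 0.223,"wy": 0,"wz": -0.002,"claw": 255},
    {"x": -0.04,"y": 0.4,"z": -5.69,"wx": 0.248,"wy": 0,"wz": -0.002,"claw": 255},
    {"x": -0.05,"y": 0.52,"z": -6.25,"wx": 0.273,"wy": 0,"wz": -0.002,"claw": 255},
    {"x": -0.05,"y": 0.65,"z": -6.81,"wx": 0.298,"wy": 0,"wz": -0.002,"claw": 255}
  ]
}}

```text
t: 10.15
ee_pos: [476.1, -8.6, 254.1]
orientation: [0.11, 0.988, -0.111, -0.008]
ft_force: [-0.1, 2.7, 3.2]
grip_width: 20.2
```

```bash
python3 - <<'E'
from h import *
s=rep(); table(s,.15-np.arange(.025,.176,.025))
E
```

```text
t 10.15 [476.1  -8.6 254.1] F [-0.1  2.7  3.2] M [ 0.59  0.11 -0.16] w 20.2 q,r,x [ 1.483000e-01  2.299951e+02 -6.505630e+01] j [-0.03  0.22 -0.3   1.09 -0.22  0.19]
q 0.125 [-0.   -0.02 -0.54] [ 0.023 -0.    -0.   ]
q 0.100 [-0.01 -0.03 -1.11] [ 0.048 -0.    -0.   ]
q 0.075 [-0.01 -0.03 -1.69] [ 0.073 -0.    -0.001]
q 0.050 [-0.02 -0.01 -2.26] [ 0.098 -0.    -0.001]
q 0.025 [-0.02  0.02 -2.84] [ 0.123 -0.    -0.001]
q 0.000 [-0.03  0.07 -3.41] [ 0.148 -0.    -0.001]
q -0.025 [-0.03  0.13 -3.98] [ 0.173 -0.    -0.001]
```

Call:
{"api": "step_arm", "payload": {
  "moves": [
    {"x": 0,"y": -0.02,"z": -0.54,"wx": 0.023,"wy": 0,"wz": 0,"claw": 255},
    {"x": -0.01,"y": -0.03,"z": -1.11,"wx": 0.048,"wy": 0,"wz": 0,"claw": 255},
    {"x": -0.01,"y": -0.03,"z": -1.69,"wx": 0.073,"wy": 0,"wz": -0.001,"claw": 255},
    {"x": -0.02,"y": -0.01,"z": -2.26,"wx": 0.098,"wy": 0,"wz": -0.001,"claw": 255},
    {"x": -0.02,"y": 0.02,"z": -2.84,"wx": 0.123,"wy": 0,"wz": -0.001,"claw": 255},
    {"x": -0.03,"y": 0.07,"z": -3.41,"wx": 0.148,"wy": 0,"wz": -0.001,"claw": 255},
    {"x": -0.03,"y": 0.07,"z": -3.45,"wx": 0.148,"wy": 0,"wz": -0.001,"claw": 255}
  ]
}}

```text
t: 10.85
ee_pos: [478.0, -0.6, 287.4]
orientation: [0.108, 0.977, -0.185, -0.017]
ft_force: [-0.7, -0.5, 0.4]
grip_width: 20.3
```

```bash
python3 - <<'E'
from h import *
s=rep()
E
```

```text
t 10.85 [478.   -0.6 287.4] F [-0.7 -0.5  0.4] M [ 0.21 -0.04 -0.19] w 20.3 q,r,x [-8.000000e-04  2.299483e+02 -6.497640e+01] j [ 0.07  0.26 -0.2   1.22 -0.36  0.31]
```

Call:
{"api": "step_arm", "payload": {
  "moves": [
    {"x": 0,"y": 0,"z": -0.1,"wx": 0,"wy": 0,"wz": 0,"claw": 255},
    {"x": 0,"y": 0,"z": -0.15,"wx": 0,"wy": 0,"wz": 0,"claw": 255},
    {"x": 0,"y": 0,"z": -0.15,"wx": 0,"wy": 0,"wz": 0,"claw": 255}
  ]
}}

```text
t: 11.15
ee_pos: [477.9, -0.4, 287.8]
orientation: [0.109, 0.977, -0.185, -0.018]
ft_force: [3.5, -3.2, -9.4]
grip_width: 20.3
```

```bash
python3 - <<'E'
from h import *
s=rep()
c=viewer.read_camera("side"); cv2.imwrite("pics/s5.png",c["image"])
table(s,np.arange(.03,.37,.03))
E
```

```text
t 11.15 [ 4.779e+02 -4.000e-01  2.878e+02] F [ 3.5 -3.2 -9.4] M [ 0.36 -0.69  0.04] w 20.3 q,r,x [-2.800000e-03  2.299609e+02 -6.500480e+01] j [ 0.07  0.26 -0.2   1.22 -0.36  0.31]
q 0.030 [0.   0.05 0.75] [-0.033  0.     0.   ]
q 0.060 [0.01 0.12 1.44] [-0.063  0.     0.   ]
q 0.090 [0.01 0.21 2.12] [-0.093  0.     0.001]
q 0.120 [0.02 0.32 2.81] [-0.123  0.     0.001]
q 0.150 [0.02 0.45 3.48] [-0.153  0.     0.001]
q 0.180 [0.03 0.6  4.16] [-0.183  0.     0.001]
q 0.210 [0.03 0.78 4.83] [-0.213  0.     0.001]
q 0.240 [0.03 0.97 5.49] [-0.243  0.     0.001]
q 0.270 [0.04 1.18 6.15] [-0.273  0.     0.002]
q 0.300 [0.04 1.41 6.8 ] [-0.303  0.     0.002]
q 0.330 [0.05 1.66 7.44] [-0.333  0.     0.002]
q 0.360 [0.05 1.93 8.08] [-0.363  0.     0.002]
```

Call:
{"api": "step_arm", "payload": {
  "moves": [
    {"x": 0,"y": 0.05,"z": 0.75,"wx": -0.033,"wy": 0,"wz": 0,"claw": 255},
    {"x": 0.01,"y": 0.12,"z": 1.44,"wx": -0.063,"wy": 0,"wz": 0,"claw": 255},
    {"x": 0.01,"y": 0.21,"z": 2.12,"wx": -0.093,"wy": 0,"wz": 0.001,"claw": 255},
    {"x": 0.02,"y": 0.32,"z": 2.81,"wx": -0.123,"wy": 0,"wz": 0.001,"claw": 255},
    {"x": 0.02,"y": 0.45,"z": 3.48,"wx": -0.153,"wy": 0,"wz": 0.001,"claw": 255},
    {"x": 0.03,"y": 0.6,"z": 4.16,"wx": -0.183,"wy": 0,"wz": 0.001,"claw": 255},
    {"x": 0.03,"y": 0.78,"z": 4.83,"wx": -0.213,"wy": 0,"wz": 0.001,"claw": 255},
    {"x": 0.03,"y": 0.97,"z": 5.49,"wx": -0.243,"wy": 0,"wz": 0.001,"claw": 255},
    {"x": 0.04,"y": 1.18,"z": 6.15,"wx": -0.273,"wy": 0,"wz": 0.002,"claw": 255},
    {"x": 0.04,"y": 1.41,"z": 6.8,"wx": -0.303,"wy": 0,"wz": 0.002,"claw": 255},
    {"x": 0.05,"y": 1.66,"z": 7.44,"wx": -0.333,"wy": 0,"wz": 0.002,"claw": 255},
    {"x": 0.05,"y": 1.93,"z": 8.08,"wx": -0.363,"wy": 0,"wz": 0.002,"claw": 255}
  ]
}}

```text
t: 12.4
ee_pos: [475.4, -11.7, 205.2]
orientation: [0.111, 0.994, -0.004, 0.003]
ft_force: [-2.1, 0.8, 5.9]
grip_width: 20.1
```

```bash
python3 - <<'E'
from h import *
import pickle
s=rep()
for n in ["side","wrist"]:
    c=viewer.read_camera(n); cv2.imwrite(f"pics/{n}6.png",c["image"]); pickle.dump((s,c),open(f"{n}6.pkl","wb"))
    a=c["image"]; a=a[165:265,260:360] if n=="side" else a[270:420,380:560]
    cv2.imwrite(f"pics/{n}6z.png",cv2.resize(a,None,fx=5.5 if n=="side" else 4,fy=5.5 if n=="side" else 4,interpolation=cv2.INTER_CUBIC))
E
```

```text
t 12.40 [475.4 -11.7 205.2] F [-2.1  0.8  5.9] M [ 0.19  0.42 -0.21] w 20.1 q,r,x [  0.3614 230.0583 -65.0501] j [-0.17  0.21 -0.43  0.93 -0.01  0.05]
```

View pics/side6z.png

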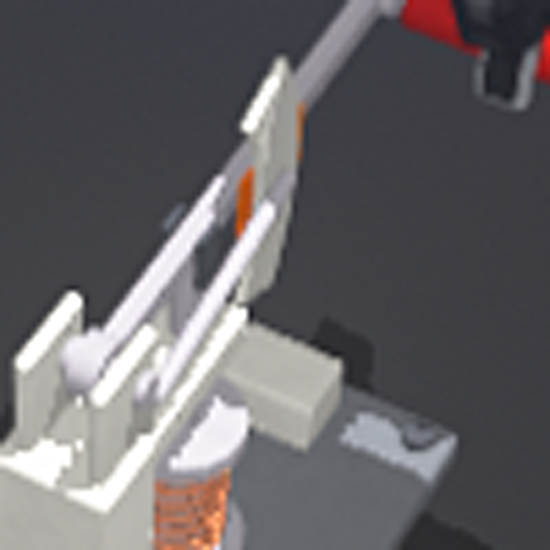

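View pics/wrist6.png

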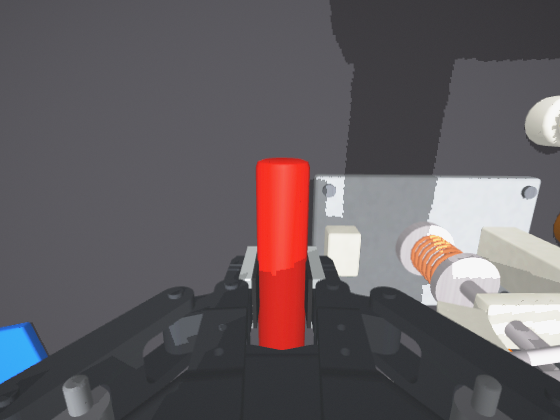

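View pics/wrist6z.png

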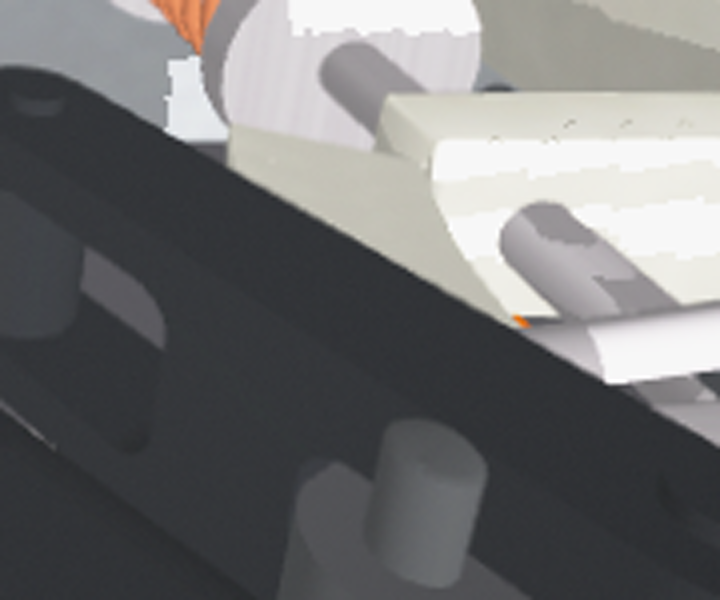

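```bash
python3 - <<'E'
from h import *
import pickle
s,c=pickle.load(open("w1.pkl","rb")); T=wristT(c,s); g=cv2.cvtColor(c["image"],cv2.COLOR_BGR2GRAY)
O=PIV-A@np.array([0,70,215.]); O[2]=PIV[2]-215
def plane(c,px,xs,T):
    o,d=rays(c,px,T); o=A.T@(o-PIV); d=d@A; return (o+d*((xs-o[0])/d[:,0])[:,None])
for x in (200,215,230,245,260): print(x,g[250:300,x].tolist())
print("lever pred", [ (proj(c,[PIV+A@np.array([-5,-r*np.cos(.4)-h*np.sin(.4),r*np.sin(.4)-h*np.cos(.4)*-1 if 0 else r*np.sin(.4)+h*np.cos(.4)]) for r in (150,200)],T).round(1).tolist()) for h in (-7,7)])
E
```

```text
200 [61, 59, 61, 60, 62, 60, 60, 60, 60, 61, 60, 60, 60, 61, 59, 60, 60, 60, 60, 60, 61, 60, 67, 115, 144, 149, 150, 150, 150, 154, 155, 155, 156, 160, 165, 191, 217, 215, 210, 212, 215, 214, 213, 213, 216, 216, 216, 217, 217, 216]
215 [60, 60, 60, 60, 60, 60, 61, 60, 61, 60, 61, 61, 61, 59, 60, 61, 61, 66, 110, 142, 150, 151, 152, 150, 155, 157, 156, 158, 161, 168, 192, 216, 216, 211, 213, 215, 215, 206, 214, 219, 218, 216, 216, 217, 216, 216, 216, 215, 215, 216]
230 [61, 60, 61, 60, 61, 61, 60, 60, 62, 61, 61, 60, 62, 104, 140, 151, 152, 151, 152, 155, 157, 157, 159, 162, 168, 195, 216, 215, 211, 214, 215, 215, 207, 212, 217, 217, 216, 216, 216, 216, 215, 215, 216, 217, 216, 216, 216, 216, 216, 216]
245 [61, 60, 61, 60, 60, 60, 62, 63, 98, 136, 150, 152, 152, 152, 154, 157, 156, 159, 162, 169, 195, 216, 215, 210, 213, 215, 216, 208, 210, 217, 217, 216, 216, 216, 216, 216, 217, 217, 216, 216, 217, 217, 217, 217, 217, 217, 217, 217, 217, 216]
260 [61, 60, 60, 91, 132, 150, 151, 152, 151, 154, 156, 157, 158, 161, 169, 195, 215, 214, 209, 212, 215, 216, 212, 212, 217, 219, 219, 218, 216, 216, 216, 216, 217, 217, 217, 216, 216, 216, 216, 216, 217, 217, 216, 216, 216, 215, 216, 216, 217, 216]
lever pred [[[267.2, 249.9], [210.9, 268.4]], [[260.2, 262.0], [201.4, 281.8]]]
```

```bash
python3 - <<'E'
from h import *
import pickle
def plane(c,px,xs,T):
    o,d=rays(c,px,T); o=A.T@(o-PIV); d=d@A; return (o+d*((xs-o[0])/d[:,0])[:,None])
s,c=pickle.load(open("w1.pkl","rb")); T=wristT(c,s)
im=c["image"]
print("orange cols 262-268 profile (r-b):",[(int(im[y,265,2])-int(im[y,265,0])) for y in range(193,226)])
print("row 209:",[(int(im[209,x,2])-int(im[209,x,0])) for x in range(252,276)])
print("col262",[(int(im[y,262,2])-int(im[y,262,0])) for y in range(193,226)])
for b in (0,1.7):
    for dx in (259,271):
        P=plane(c,[(dx,196.6-b),(dx,221.5-b)],-8,T); m=P.mean(0); print(b,dx,P.round(1).tolist(),"q mid",.4-np.arctan2(m[2],-m[1]))
# side images
s2,c2=pickle.load(open("side6.pkl","rb")); 
im0=cv2.imread("pics/side0.png")
for nm,im in (("q0",im0),("q.36",c2["image"])):
    h=cv2.cvtColor(im,cv2.COLOR_BGR2HSV); m=cv2.inRange(h,(5,130,90),(20,255,255)); z=np.zeros_like(m); z[178:215,295:325]=m[178:215,295:325]
    n,l,st,ce=cv2.connectedComponentsWithStats(z)
    for i in range(1,n):
        if st[i,4]<4: continue
        y,x=np.nonzero(l==i); hu=cv2.convexHull(np.c_[x,y].astype(np.int32)).reshape(-1,2); P=plane(c2,hu,-8,c2["T"])
        print(nm,st[i]); print(np.c_[hu,P[:,1:],np.hypot(P[:,1],P[:,2])].round(1).tolist())
Q=lambda q,r,x,h=0:PIV+A@np.array([x,-r*np.cos(.4-q)-h*np.sin(.4-q),r*np.sin(.4-q)+h*np.cos(.4-q)])
print("side pred tab corners q=.39",proj(c2,[Q(.39,r,-8,h) for r in (93,143) for h in (-16,16)],c2["T"]).round(1).tolist())
print("side pred tab corners q=.43",proj(c2,[Q(.43,r,-8,h) for r in (93,143) for h in (-16,16)],c2["T"]).round(1).tolist())
print("pivot, handle",proj(c2,[PIV,Q(0,230,-12.5),Q(0,230,-117.5)],c2["T"]).round(1).tolist())
E
```

```text
orange cols 262-268 profile (r-b): [-3, -2, -2, 13, 120, 203, 206, 206, 206, 206, 206, 206, 206, 206, 206, 206, 206, 206, 206, 206, 206, 206, 205, 205, 205, 206, 230, 232, 126, -3, -2, -3, -4]
row 209: [-3, -2, -2, -2, -4, -4, 162, 204, 206, 205, 206, 206, 206, 206, 206, 206, 206, 206, 206, 68, 17, 14, 14, 13]
col262 [-3, -2, -3, 11, 127, 205, 206, 206, 206, 206, 206, 206, 206, 206, 206, 206, 206, 206, 206, 206, 206, 206, 206, 199, 184, 190, 229, 232, 126, -3, -3, -2, -3]
0 259 [[-8.0, -146.0, -15.0], [-8.0, -144.1, 20.4]] q mid 0.3812296830846343
0 271 [[-8.0, -133.7, -14.9], [-8.0, -132.8, 20.4]] q mid 0.3795245705452927
1.7 259 [[-8.0, -146.1, -17.6], [-8.0, -144.2, 18.2]] q mid 0.39802856063508724
1.7 271 [[-8.0, -133.8, -17.6], [-8.0, -132.9, 18.2]] q mid 0.397806449211379
q0 [314 184   1   6   6]
[[314.0, 189.0, -146.9, -1.6, 146.9], [314.0, 184.0, -144.3, 15.7, 145.2]]
q0 [303 195   3  13  29]
[[305.0, 203.0, -105.4, -8.4, 105.7], [303.0, 207.0, -96.7, -12.9, 97.6], [303.0, 198.0, -93.4, 17.7, 95.1], [304.0, 196.0, -97.6, 19.9, 99.7], [305.0, 195.0, -102.3, 18.8, 104.0]]
q.36 [314 185   1   5   5]
[[314.0, 189.0, -146.9, -1.6, 146.9], [314.0, 185.0, -144.8, 12.3, 145.4]]
q.36 [303 196   3  12  26]
[[305.0, 203.0, -105.4, -8.4, 105.7], [303.0, 207.0, -96.7, -12.9, 97.6], [303.0, 199.0, -93.8, 14.3, 94.9], [304.0, 197.0, -98.0, 16.6, 99.4], [305.0, 196.0, -102.6, 15.5, 103.8]]
side pred tab corners q=.39 [[302.1, 208.8], [302.9, 198.3], [312.8, 194.3], [313.8, 183.8]]
side pred tab corners q=.43 [[302.2, 209.8], [302.7, 199.8], [312.7, 195.9], [313.5, 185.9]]
pivot, handle [[277.2, 231.5], [332.5, 141.0], [378.1, 157.9]]
```

```bash
python3 - <<'E'
from h import *
s=rep(); table(s,[.37,.38,.39,.396])
E
```

```text
t 12.50 [475.3 -11.7 204.9] F [-1.5  2.8  6.4] M [ 0.43  0.16 -0.11] w 20.4 q,r,x [  0.3628 230.0889 -65.0856] j [-0.18  0.21 -0.43  0.93 -0.01  0.05]
q 0.370 [0.   0.01 0.17] [-0.007  0.     0.   ]
q 0.380 [0.   0.02 0.4 ] [-0.017  0.     0.   ]
q 0.390 [0.   0.04 0.62] [-0.027  0.     0.   ]
q 0.396 [0.   0.05 0.76] [-0.033  0.     0.   ]
```

Call:
{"api": "step_arm", "payload": {
  "moves": [
    {"x": 0,"y": 0.01,"z": 0.17,"wx": -0.007,"wy": 0,"wz": 0,"claw": 255},
    {"x": 0,"y": 0.02,"z": 0.4,"wx": -0.017,"wy": 0,"wz": 0,"claw": 255},
    {"x": 0,"y": 0.04,"z": 0.62,"wx": -0.027,"wy": 0,"wz": 0,"claw": 255},
    {"x": 0,"y": 0.05,"z": 0.76,"wx": -0.033,"wy": 0,"wz": 0,"claw": 255},
    {"x": 0,"y": 0.05,"z": 0.76,"wx": -0.033,"wy": 0,"wz": 0,"claw": 255},
    {"x": 0,"y": 0.05,"z": 0.76,"wx": -0.033,"wy": 0,"wz": 0,"claw": 255}
  ]
}}

```text
t: 13.1
ee_pos: [475.4, -11.2, 197.4]
orientation: [0.111, 0.994, 0.013, 0.004]
ft_force: [-1.4, 1.3, 6.6]
grip_width: 20.3
```

```bash
python3 - <<'E'
from h import *
s=rep()
for n,(x0,y0,x1,y1) in {"side":(285,165,340,225),"top":(260,200,345,255)}.items():
    c=viewer.read_camera(n); cv2.imwrite(f"pics/{n}7z.png",cv2.resize(c["image"][y0:y1,x0:x1],None,fx=9,fy=9,interpolation=cv2.INTER_CUBIC))
    Q=lambda q,r,x,h=0:PIV+A@np.array([x,-r*np.cos(.4-q)-h*np.sin(.4-q),r*np.sin(.4-q)+h*np.cos(.4-q)])
rep()
E
```

```text
t 13.10 [475.4 -11.2 197.4] F [-1.4  1.3  6.6] M [ 0.24  0.45 -0.11] w 20.3 q,r,x [  0.3955 230.0817 -65.0699] j [-0.2   0.21 -0.44  0.91  0.03  0.03]
t 13.20 [475.4 -11.2 197.4] F [-1.5  2.8  6.8] M [ 0.27  0.44 -0.1 ] w 20.4 q,r,x [  0.3954 230.0914 -65.0661] j [-0.2   0.21 -0.44  0.91  0.03  0.03]
```

View pics/side7z.png

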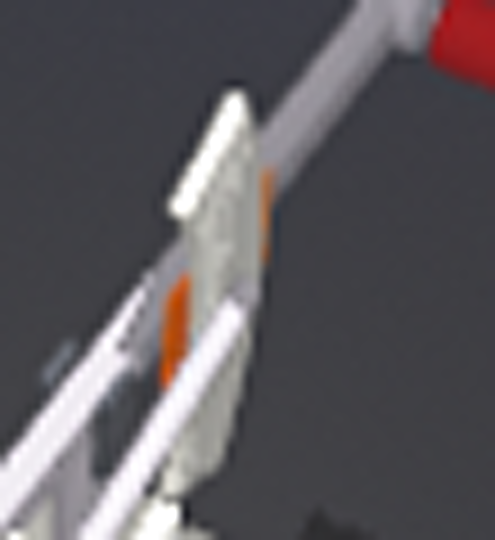

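View pics/top7z.png

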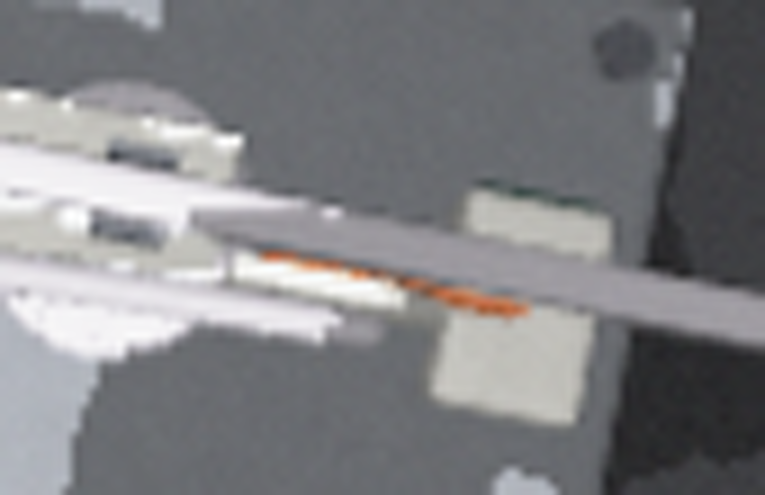

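```bash
python3 - <<'E'
from h import *
c=viewer.read_camera("side"); im=c["image"]; g=cv2.cvtColor(im,cv2.COLOR_BGR2GRAY)
Q=lambda q,r,x,h=0:PIV+A@np.array([x,-r*np.cos(.4-q)-h*np.sin(.4-q),r*np.sin(.4-q)+h*np.cos(.4-q)])
q=.3955
for x in(-4.5,4.5):
  for h in(-7,7):
    p=proj(c,[Q(q,r,x,h) for r in (150,180,205)],c["T"]); print(x,h,p.round(1).tolist(),"x at rows 172,178:",np.interp([172,178],p[::-1,1],p[::-1,0]).round(1))
for r in (170,172,175,178): print(r,g[r,308:335].tolist())
for cx in range(314,326,2): print(cx,g[160:200,cx].tolist())
s=rep()
E
```

```text
-4.5 -7 [[313.1, 189.1], [319.2, 180.9], [324.1, 174.3]] x at rows 172,178: [324.1 321.3]
-4.5 7 [[313.5, 184.5], [319.7, 176.3], [324.6, 169.7]] x at rows 172,178: [322.9 318.4]
4.5 -7 [[309.4, 187.6], [315.6, 179.5], [320.6, 172.9]] x at rows 172,178: [320.6 316.7]
4.5 7 [[309.8, 183.0], [316.0, 174.9], [321.0, 168.3]] x at rows 172,178: [318.2 313.7]
170 [62, 61, 61, 63, 62, 61, 62, 63, 62, 63, 61, 59, 80, 133, 156, 150, 148, 140, 126, 112, 83, 85, 103, 94, 71, 62, 65]
172 [63, 62, 62, 62, 62, 61, 62, 62, 62, 59, 68, 112, 154, 151, 150, 148, 133, 115, 99, 64, 59, 61, 60, 61, 61, 59, 58]
175 [59, 77, 156, 187, 90, 58, 61, 60, 78, 132, 155, 150, 150, 146, 127, 116, 85, 60, 61, 61, 63, 62, 62, 62, 62, 62, 62]
178 [123, 255, 255, 239, 174, 84, 85, 142, 151, 148, 148, 141, 120, 110, 81, 60, 61, 62, 62, 62, 62, 63, 62, 62, 62, 62, 61]
314 [61, 62, 63, 62, 62, 62, 62, 62, 62, 62, 62, 62, 62, 63, 62, 61, 58, 63, 85, 130, 152, 148, 148, 145, 132, 124, 121, 120, 118, 119, 115, 110, 102, 90, 83, 69, 56, 60, 60, 61]
316 [62, 63, 62, 62, 62, 63, 62, 62, 63, 62, 62, 62, 62, 60, 61, 78, 114, 143
[... 246 characters left out ...]
, 64, 65, 65, 64, 64, 64]
320 [61, 62, 63, 62, 62, 62, 62, 62, 60, 61, 80, 128, 154, 151, 149, 150, 148, 135, 120, 117, 101, 73, 59, 61, 63, 63, 63, 63, 63, 63, 64, 63, 64, 64, 64, 64, 64, 65, 65, 64]
322 [62, 62, 61, 62, 61, 60, 60, 69, 104, 144, 156, 150, 150, 148, 139, 127, 116, 107, 81, 59, 61, 62, 63, 63, 63, 63, 63, 63, 64, 64, 63, 64, 64, 63, 64, 64, 64, 64, 64, 64]
324 [60, 58, 59, 74, 89, 98, 131, 155, 151, 150, 148, 146, 133, 119, 108, 85, 66, 60, 61, 62, 63, 63, 62, 62, 64, 63, 63, 63, 63, 64, 63, 62, 63, 63, 63, 64, 63, 64, 64, 64]
t 13.25 [475.4 -11.2 197.4] F [-1.5  1.4  6.7] M [ 0.23  0.4  -0.14] w 20.2 q,r,x [  0.3953 230.0802 -65.0664] j [-0.2   0.21 -0.44  0.91  0.03  0.03]
```

```bash
python3 - <<'E'
from h import *
s=rep(); print(s["qd"].round(4)); print(job.sign_off())
E
```

```text
t 13.25 [475.4 -11.2 197.4] F [-1.5  1.4  6.7] M [ 0.23  0.4  -0.14] w 20.2 q,r,x [  0.3953 230.0802 -65.0664] j [-0.2   0.21 -0.44  0.91  0.03  0.03]
[-0.0015  0.0001 -0.0015 -0.0004 -0.0007  0.0004]
the job is handed in; nothing more can be done
None
```

I ran the spring through its full travel without letting go of the handle, then brought the lever back down to the orange marker. I handed the job in at 13.25 s, still holding it there.

- **Down to the stop:** the lever reached its bottom stop at about 0.7525 rad by the arm's own position. The last 2 mm of push moved it only 0.6 mm, and the force rose from 11 N to 21 N.
- **Back to the top:** I eased it up over about 3 s, in small steps. A slight upward pull then met the top stop, with a force of −9.4 N at about −0.003 rad.
- **On the marker:** the hold was steady at 0.395 rad, with about 6.7 N at the handle, the grip closed at 20 mm and the arm at rest.

**Marker position:** the wrist view put it at about 0.38 rad uncorrected and 0.40 rad after correcting that view by the lever's known position. The side view agreed within about 0.01 to 0.02 rad, which is 1 to 2.5 mm where the lever crosses the marker.

**Not checked:** no camera saw the marker square on from the stand's +x side, so orange showing on both sides is worked out from these measurements. I never touched the bottle, beaker or jar, but I took no last picture to check they hadn't moved.

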